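# Fasten the hasp of the packed long gift box

## Robot

A 6-joint arm with a two-finger parallel gripper is mounted at the origin on a cart in front of the work surface, level with it; the furniture and walls round the work are solid. World frame = base frame: x ahead of the robot, y to its left, z up, the work surface at z = 0. Lengths are in m, angles in rad, forces in N, time in s.
With the tool pointing down it reaches from about 0.375 to 0.925 m from the base axis. Payload 5.7 kg.
Tool frame: the origin (TCP) lies midway between the tips of the shut fingers; the grasp point (between the pads) lies 19 mm behind it; z points along the fingers, y is the line along which they close (so a half turn about z gives the same grasp; the last joint's range is limited). The gripper opens to 85 mm and grips with 20 to 120 N. Pads are 22 mm wide; open, the fingers measure 114 mm over their backs; the gripper's body (76 mm by 85 mm) begins 54 mm behind the grasp point. The pads swing forward as they close: fully open they stand 13 mm farther back than shut.
Start: joints at [1.028, 0.359, 1.51, -0, 1.272, -0.115], TCP at [0.249, 0.546, 0.231] pointing down, gripper open.
Joint ranges: [-2.97, 2.97], [-1.01, 2.36], [0.21, 2.38], [-0.96, 4.11], [0.2, 2.71], [-2.98, 2.98]. Speed limits (rad/s): [2.39, 2.39, 3.14, 3.14, 3.14, 3.14].

## Interface

Orientations are given as a unit quaternion [w, x, y, z].
In Python, from cell import env, cams gives the robot as it stands. The module is installed in compiled form; this text tells all that it offers.
- The arm moves only by the tool servo_tool, never from a script. Its argument "steps" is a list of rows, each an object with "slide": the shift along the tool's x, y, z in units of 4 cm (1.0 is 4 cm), a list of three; "dr": the turn, a rotation vector about the tool's x, y, z in units of 0.08 rad (1.0 is 0.08 rad), a list of three. A call has 1 to 10 rows; each row shifts and turns the commanded pose from where the row before left it, along the tool's axes as they then stand; what a row does not reach is not made up. A row lasts 1/12 s, in which the tool goes at most 41.7 mm and 7.16 degrees, less where a joint would pass 70% of its speed; a pose out of reach is approached as far as the arm can. A call with a number of a shift or a turn outside -1 to 1 is refused whole. A call with a gripper value outside its range is refused whole. "grip" is the opening, from -1 (shut) to 1 (fully open), set as the call begins (left out, the last holds). The fingers move at their own pace and stop on an object; "newtons" is the grip in N (left out, the last holds). Time passes only in rows, so rows that do not move let the fingers close. It gives the time, the measured TCP pose, the force, the opening and the grip force at its end, in the units of the state.
- env.get_state(): the state, without advancing time (a new reading comes with each control period).
- cams.read_camera(name): name is "side" or "top" or "wrist"; returns (picture, depth): 400x640x3 uint8, red, green, blue; 400x640 float32, m along the optical axis (not along the pixel's ray), 0 where there is no reading.
- cams.get_calibration(name): a dict with "mtx" (3x3 intrinsics, pixels), "k1" (the pictures are not rectified: a ray, as slopes to the right and down, at radius r is drawn at 1 + k1 r^2 times it, then the intrinsics apply), "view" (4x4, takes a point from world to camera coordinates). Camera axes: x right, y down, z forward; pixel columns grow to the right and rows downward; lengths in m; the calibration is good to about 2 mm. A picture is of the moment at which its call begins: read the wrist's pose just before it. get_calibration takes no time and is no camera call; for the wrist camera it gives the pose at the moment of the call.
- env.sign_off(): hands the job in; it is judged then, once.
The state is a dict: "time_s": time; "q": joint angles; "qd": joint speeds; "joint_efforts": joint torques, N m; "tool_pos": TCP position; "tcp_rot": TCP orientation; "force": force on the tool from outside, world axes, zero at the start; "torque": the same for the moment, N m; "finger_gap": opening from 0.0 (shut) to 1.0 (fully open); "grasp_force": force on a finger pad.
Only numpy, scipy, OpenCV 4.12 (cv2) and the standard library are available. Lean on these libraries where they do the work, as an engineer would, in place of code of your own. Each camera call takes 0.05 s, during which the arm holds its last target. There are 200 camera calls.

## Task

The longer of the two wooden gift boxes is packed. Swing its open steel hasp over and fold it right down flat on the lid, so that the staple stands through its slot. The shorter box still has to be filled: leave its hasp standing open just as it is.

Things in the scene. Friction and masses are not known exactly. Their poses are not given: they have to be found in the camera images.
- long_box: Longer wooden gift box, shut: 150 (x) x 240 (y) x 70 mm high (z), does not shift when pushed. Origin: centre of its underside; its -x side faces roughly to the robot. On its top is a steel hasp, hinge line along the box's y at (-46, 0, 74) mm; shut, it lies along +x from there, away from the robot. Staple on the lid at (7, 0) mm: wire loop 17 mm long (x), 5 mm thick, top at z = 87 mm.
- long_hasp (a joint): Angle (rad) of the longer box's hasp: 0 shut flat, 2.5 mm clear of the lid; 1.57 upright; more leans back to the box's -x; stops at 0 and 2.1. Starts open, 1.3 to 2.0. Stiff: it stays at any angle where it is left; about 1 N at the tab swings it. Strap 100 mm long from the hinge line, 34 wide, 3 thick; slot for the staple 24 x 10 mm, its centre 53 mm from the hinge.
- long_tab (a point): Middle of the solid tab at the free end of the longer box's hasp, 84 mm from the hinge line, 16 mm short of the strap's end. The strap is solid from 65 to 100 mm from the hinge: a place to press on.
- short_tab (a point): The same point on the hasp of the shorter wooden box (150 x 130 x 70 mm, with an equal hasp, also standing open). This hasp is to stay as it is.

How it is judged:
By the outcome, as a careful person would: the job done as asked, in the order asked, and still so for the second after the job is handed in, with the robot touching nothing.
It also fails if it takes over 32 s, if anything falls off the work surface, if the arm or the gripper's body presses on something with over 40 N, if the wrist force passes 120 N, or if a joint passes its speed limit or range.

## Working session

There is one attempt and no reset: what is moved stays moved. The work goes in short steps, Python scripts to look and compute and a tool call to move; the robot and the scene stay as the last step left them, time stands still between calls to the robot, and variables do not carry over. Pictures are saved under pics/ and viewed, at most 10 in all, crops included, and the job is handed in when it is done.

Besides the shell and the picture viewer there is one more tool, called after "Request:" as name(argument=value, ...), one argument or row to a line, values as JSON. servo_tool: Moves the arm, as the interface text tells. Shifts and turns lie within -1 to 1; 1 stands for 4 cm of shift or 0.08 rad of turn. Its arguments: {"type":"object","properties":{"steps":{"type":"array"},"grip":{"type":"number"},"newtons":{"type":"number"}},"required":["steps"]}

```bash
mkdir -p pics; cat > h.py <<'E'
import numpy as np, cv2
from cell import env, cams
def grab(n):
    c=cams.get_calibration(n); p,d=cams.read_camera(n); return p,d,{k:np.array(v) for k,v in c.items()}
def rays(c,uv):
    uv=np.array(uv,float).reshape(-1,2); K=c['mtx']
    xy=cv2.undistortPoints(uv.reshape(-1,1,2),K,np.array([float(c['k1']),0,0,0])).reshape(-1,2)  # forward model 1+k1 r^2
    return xy
def pts(c,uv,z):
    xy=rays(c,uv); P=np.c_[xy,np.ones(len(xy))]*np.array(z).reshape(-1,1)
    T=np.linalg.inv(c['view']); return P@T[:3,:3].T+T[:3,3]
def onplane(c,uv,h):
    T=np.linalg.inv(c['view']); d=np.c_[rays(c,uv),np.ones(len(rays(c,uv)))]@T[:3,:3].T; o=T[:3,3]
    return o+d*((h-o[2])/d[:,2:])
def cloud(c,d):
    v,u=np.nonzero(d>0); return pts(c,np.c_[u,v],d[v,u]),u,v
E
python3 - <<'E'
from h import *
for n in('top','side'):
    p,d,c=grab(n); cv2.imwrite(f'pics/{n}.png',p[:,:,::-1]); np.savez(f'{n}.npz',p=p,d=d,**c)
s=env.get_state();print(s['time_s'],s['tool_pos'],s['tcp_rot'],s['force'])
E
```

```text
0.1 [0.24858899 0.54539474 0.23052699] [-2.74488090e-04  2.12286847e-01  9.77207040e-01 -7.87128298e-04] [-0.51314787 -0.51142269  0.59753761]
```

View pics/top.png

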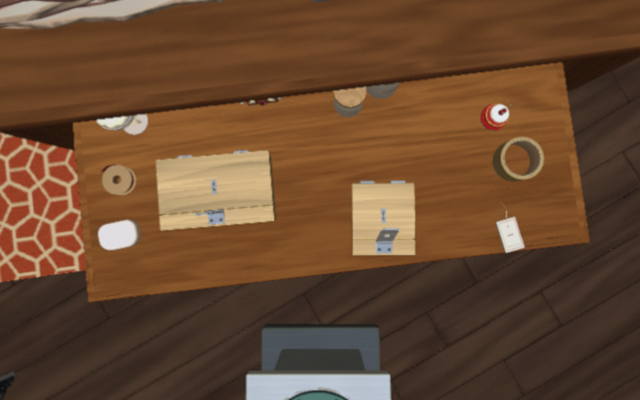

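View pics/side.png

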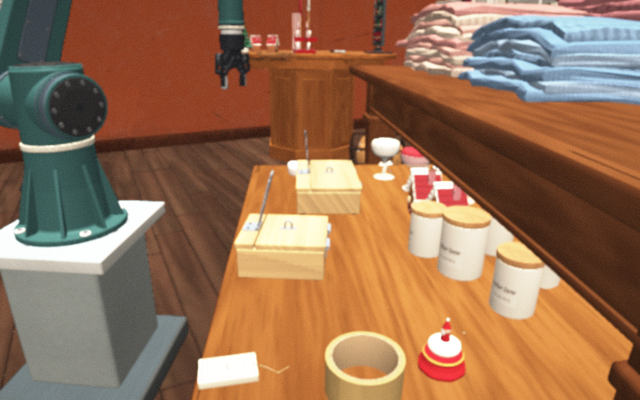

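The top view shows the long box at (215,190) with its staple at (214,187) and hinge at (216,217). The short box is at (384,218), its hasp at (387,236). In the side view the long box is the far one (328,185), with its upright strap at (307,150).

```bash
python3 - <<'E'
from h import *
def L(n):
    z=np.load(n+'.npz'); return z['p'],z['d'],z
p,d,c=L('top')
P,u,v=cloud(c,d)
m=(u>145)&(u<285)&(v>140)&(v<240)&(P[:,2]>.062)&(P[:,2]<.08)
uv=np.c_[u[m],v[m]].astype(np.float32)
r=cv2.minAreaRect(P[m][:,:2].astype(np.float32)); print(r, np.median(P[m][:,2]))
print('staple',onplane(c,[[214,187]],.085),'hinge',onplane(c,[[216,217]],.074), 'short hinge',onplane(c,[[385,248]],.074))
for n in('top','side'):
    p,d,c=L(n);P,u,v=cloud(c,d)
    m=(P[:,2]>.1)&(P[:,2]<.2)&(P[:,0]>.3)&(P[:,0]<.62)&(P[:,1]>-.3)&(P[:,1]<.4)
    for a in (-.3,0.0),(0.,.4):
        k=m&(P[:,1]>a[0])&(P[:,1]<a[1]);Q=P[k]
        if len(Q): print(n,a,len(Q),Q.min(0),Q.max(0),'top pts',Q[Q[:,2]>Q[:,2].max()-.01].mean(0))
E
```

```text
((0.555041491985321, 0.2127024531364441), (0.15324027836322784, 0.2403876930475235), 4.575939655303955) 0.06910232226850233
staple [[0.55807559 0.20863155 0.085     ]] hinge [[0.49631976 0.20693118 0.074     ]] short hinge [[ 0.43025366 -0.14368228  0.074     ]]
top (-0.3, 0.0) 185 [ 0.45155952 -0.15832195  0.10117461] [ 0.47198732 -0.12436374  0.17483281] top pts [ 0.47015993 -0.1412448   0.16974898]
top (0.0, 0.4) 52 [0.49795758 0.19097102 0.10120996] [0.50763267 0.22486589 0.17602155] top pts [0.50031511 0.2058974  0.17378231]
side (-0.3, 0.0) 138 [ 0.45263863 -0.15933884  0.1000395 ] [ 0.47269668 -0.12265801  0.17072785] top pts [ 0.4710956  -0.14532315  0.16682783]
side (0.0, 0.4) 45 [0.50006453 0.18776166 0.10002073] [0.50920743 0.220429   0.17334107] top pts [0.50209607 0.20127695 0.16888305]
```

Request:
servo_tool(
  steps=[
    {"slide": [0,0,0],"dr": [0,0,-0.9]},
    {"slide": [0,0,0],"dr": [0,0,-0.9]},
    {"slide": [0,0,0],"dr": [0,0,-0.9]},
    {"slide": [0,0,0],"dr": [0,0,-0.9]},
    {"slide": [0,0,0],"dr": [0,0,-0.9]},
    {"slide": [0,0,0],"dr": [0,0,-0.9]},
    {"slide": [0,0,0],"dr": [0,0,-0.95]},
    {"slide": [0,0,0],"dr": [0,0,0]},
  ],
  grip=-1,
)

```text
time_s: 0.77
tool_pos: [0.2487, 0.5456, 0.2308]
tcp_rot: [-0.0, -0.041, 0.999, -0.0]
force: [0.9, -0.1, 0.5]
finger_gap: 0.002
grasp_force: 0.0
```

Request:
servo_tool(
  steps=[
    {"slide": [-0.49,-0.89,0],"dr": [0,0,0]},
    {"slide": [-0.49,-0.89,0],"dr": [0,0,0]},
    {"slide": [-0.49,-0.89,0],"dr": [0,0,0]},
    {"slide": [-0.49,-0.89,0],"dr": [0,0,0]},
    {"slide": [-0.49,-0.89,0],"dr": [0,0,0]},
    {"slide": [-0.49,-0.89,0],"dr": [0,0,0]},
    {"slide": [-0.49,-0.89,0],"dr": [0,0,0]},
    {"slide": [-0.49,-0.89,0],"dr": [0,0,0]},
    {"slide": [-0.49,-0.89,0],"dr": [0,0,0]},
    {"slide": [-0.49,-0.89,0],"dr": [0,0,0]},
  ],
)

```text
time_s: 1.6
tool_pos: [0.4733, 0.2049, 0.2312]
tcp_rot: [-0.0, -0.039, 0.999, -0.0]
force: [1.0, 0.2, -0.2]
finger_gap: 0.002
grasp_force: 0.0
```

Request:
servo_tool(
  steps=[
    {"slide": [0,0,0],"dr": [0,0,0]},
    {"slide": [0,0,0],"dr": [0,0,0]},
  ],
)

```text
time_s: 1.77
tool_pos: [0.4739, 0.2048, 0.2311]
tcp_rot: [-0.0, -0.037, 0.999, -0.0]
force: [-0.6, -0.3, 0.3]
finger_gap: 0.001
grasp_force: 0.0
```

```bash
python3 - <<'E'
from h import *
p,d,c=grab('wrist'); cv2.imwrite('pics/w1.png',p[:,:,::-1]); np.savez('w1.npz',p=p,d=d,**c)
P,u,v=cloud(c,d)
R=cv2.Rodrigues(np.array([0,0,.0815]))[0]
B=(P-[.555,.2127,0])@R
m=(P[:,2]>.1)&(P[:,2]<.18)&(abs(B[:,0])<.1)&(abs(B[:,1])<.05)
Q=B[m];print(m.sum(), Q.min(0),Q.max(0) if len(Q) else 0)
m=(abs(B[:,0])<.1)&(abs(B[:,1])<.2)&(P[:,2]>.062)&(P[:,2]<.078)
print(m.sum(),B[m].min(0),B[m].max(0))
E
```

```text
1252 [-0.05634431 -0.01489378  0.10000514] [-0.04883749  0.01913039  0.17396311]
26119 [-0.07697907 -0.11780179  0.06201695] [0.06699189 0.12129129 0.07762451]
```

View pics/w1.png

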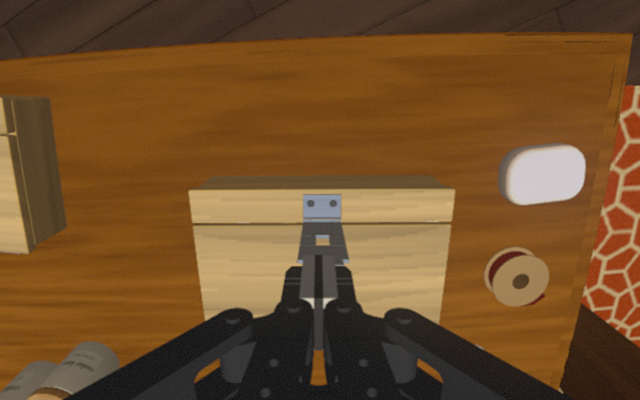

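The wrist view shows the long hasp's strap in front of the fingers, with its hinge plate at (322,207) and its slot at (322,240). It is centred in tool y and leans slightly back, at about 1.67 rad. I'll go down behind it and push it over.

Request:
servo_tool(
  steps=[
    {"slide": [0,0,0.7],"dr": [0,0,0]},
    {"slide": [0,0,0.7],"dr": [0,0,0]},
    {"slide": [0,0,0.6],"dr": [0,0,0]},
    {"slide": [0,0,0],"dr": [0,0,0]},
    {"slide": [-0.3,0,0],"dr": [0,0,0]},
    {"slide": [-0.3,0,0],"dr": [0,0,0]},
    {"slide": [-0.3,0,0],"dr": [0,0,0]},
    {"slide": [-0.25,0,0],"dr": [0,0,0]},
    {"slide": [0,0,0],"dr": [0,0,0]},
  ],
)

```text
time_s: 2.57
tool_pos: [0.5231, 0.2111, 0.1528]
tcp_rot: [0.003, -0.04, 0.999, 0.0]
force: [0.8, -0.3, -0.0]
finger_gap: -0.0
grasp_force: 0.0
```

Request:
servo_tool(
  steps=[
    {"slide": [-0.3,0,0.06],"dr": [0,0,0]},
    {"slide": [-0.3,0,0.06],"dr": [0,0,0]},
    {"slide": [-0.28,0,0.17],"dr": [0,0,0]},
    {"slide": [-0.27,0,0.18],"dr": [0,0,0]},
    {"slide": [-0.22,0,0.26],"dr": [0,0,0]},
    {"slide": [-0.23,0,0.27],"dr": [0,0,0]},
    {"slide": [0,0,0],"dr": [0,0,0]},
  ],
)

```text
time_s: 3.15
tool_pos: [0.5831, 0.2152, 0.1082]
tcp_rot: [-0.001, -0.04, 0.999, -0.0]
force: [-0.2, -0.4, -0.3]
finger_gap: -0.001
grasp_force: 0.0
```

```bash
python3 - <<'E'
from h import *
s=env.get_state();R=cv2.Rodrigues(np.array([0,0,.0815]))[0]
t=(np.array(s['tool_pos'])-[.555,.2127,0])@R; print('X,y,Z',t-[-.046,0,.074],s['force'])
p,d,c=grab('side'); cv2.imwrite('pics/s2.png',cv2.resize(p[100:230,230:390,::-1],(640,520)))
P,u,v=cloud(c,d);B=(P-[.555,.2127,0])@R
m=(B[:,2]>.078)&(B[:,2]<.13)&(abs(B[:,0])<.07)&(abs(B[:,1])<.02)
print(np.round(B[m][::6]*1000))
E
```

```text
X,y,Z [0.07423013 0.00017865 0.03422693] [-0.15522643 -0.4162565  -0.27429317]
[[ 19.  -3. 128.]
 [ 22.  -8. 127.]
 [ 36.  -7. 127.]
 [ 29. -11. 125.]
 [ 19.  -6. 121.]
 [ 34. -13. 123.]
 [ 24. -15. 121.]
 [ 39.  -7. 119.]
 [ 29. -16. 119.]
 [ 22.  -6. 114.]
 [ 37.  -6. 114.]
 [ 27.  -6. 111.]
 [ 43.   5. 109.]
 [ 27.  -5. 109.]
 [ 42.  -4. 108.]
 [ 28.   9. 102.]
 [ 41. -12. 108.]
 [ 23.   5. 101.]
 [ 36. -17. 106.]
 [ 16.   9.  97.]
 [ 29. -13. 103.]
 [  8.   8.  95.]
 [ 22. -14. 101.]
 [ -4.  16.  90.]
 [ 10.  -5.  96.]
 [ 24. -16.  99.]
 [  1.  10.  89.]
 [ 15. -13.  95.]
 [ -9.   4.  88.]
 [  7. -18.  94.]
 [-17.   3.  85.]
 [ -3. -17.  91.]
 [-29.  13.  80.]
 [-15.  -5.  85.]
 [  3.  -2.  84.]
 [-32.   4.  80.]
 [-17. -14.  85.]
 [  6.   1.  81.]
 [-30.  -9.  81.]
 [  1.  -1.  79.]
 [-25. -18.  81.]]
```

View pics/s2.png

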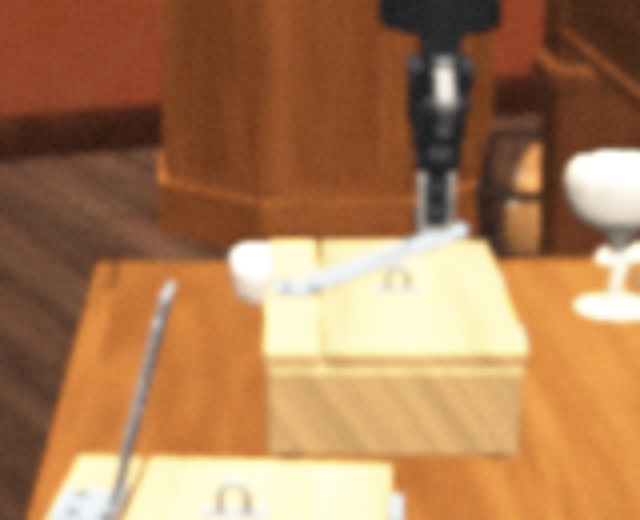

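The strap of the long hasp (280,288 to 465,228 in the crop) is at about 0.4 rad, with the finger on its tab and the staple under the slot. The short hasp hasn't moved. Next I fold it the rest of the way.

Request:
servo_tool(
  steps=[
    {"slide": [-0.09,0,0.16],"dr": [0,0,0]},
    {"slide": [-0.09,0,0.16],"dr": [0,0,0]},
    {"slide": [-0.07,0,0.17],"dr": [0,0,0]},
    {"slide": [0,0,0.16],"dr": [0,0,0]},
    {"slide": [0,0,0.1],"dr": [0,0,0]},
    {"slide": [0,0,0.06],"dr": [0,0,0]},
    {"slide": [0,0,0.03],"dr": [0,0,0]},
    {"slide": [0,0,0],"dr": [0,0,0]},
    {"slide": [0,0,0],"dr": [0,0,0]},
  ],
)

```text
time_s: 3.95
tool_pos: [0.5924, 0.2164, 0.0778]
tcp_rot: [0.0, -0.04, 0.999, -0.0]
force: [1.1, 0.0, 0.1]
finger_gap: 0.001
grasp_force: 0.0
```

Still about 2 mm above flat and no force reading, so I press slowly until there is contact.

Request:
servo_tool(
  steps=[
    {"slide": [0,0,0.04],"dr": [0,0,0]},
    {"slide": [0,0,0.03],"dr": [0,0,0]},
    {"slide": [0,0,0],"dr": [0,0,0]},
    {"slide": [0,0,0],"dr": [0,0,0]},
  ],
)

```text
time_s: 4.28
tool_pos: [0.5927, 0.2165, 0.0755]
tcp_rot: [0.0, -0.04, 0.999, 0.0]
force: [-1.0, 0.2, 3.9]
finger_gap: 0.001
grasp_force: 2.2
```

Request:
servo_tool(
  steps=[
    {"slide": [0,0,0.04],"dr": [0,0,0]},
    {"slide": [0,0,0],"dr": [0,0,0]},
    {"slide": [0,0,0],"dr": [0,0,0]},
  ],
)

```text
time_s: 4.53
tool_pos: [0.5928, 0.2165, 0.0751]
tcp_rot: [0.001, -0.04, 0.999, 0.0]
force: [-3.3, -0.8, 14.3]
finger_gap: -0.003
grasp_force: 7.1
```

It has come to a hard stop at z = 75 mm, the expected height of the flat strap's top. I lift off and check.

Request:
servo_tool(
  steps=[
    {"slide": [0,0,-0.3],"dr": [0,0,0]},
    {"slide": [0,0,-1],"dr": [0,0,0]},
    {"slide": [0,0,-1],"dr": [0,0,0]},
    {"slide": [0,0,-1],"dr": [0,0,0]},
    {"slide": [0.8,0,-0.5],"dr": [0,0,0]},
    {"slide": [0,0,0],"dr": [0,0,0]},
    {"slide": [0,0,0],"dr": [0,0,0]},
  ],
)

```text
time_s: 5.12
tool_pos: [0.5602, 0.214, 0.2272]
tcp_rot: [0.001, -0.04, 0.999, 0.0]
force: [-0.1, 0.3, 0.4]
finger_gap: -0.004
grasp_force: 0.0
```

```bash
python3 - <<'E'
from h import *
R=cv2.Rodrigues(np.array([0,0,.0815]))[0]
p,d,c=grab('side'); cv2.imwrite('pics/s3.png',cv2.resize(p[100:290,220:400,::-1],(560,590)))
P,u,v=cloud(c,d);B=(P-[.555,.2127,0])@R
for a in range(-40,60,10):
    m=(B[:,2]>.06)&(B[:,2]<.13)&(abs(B[:,0]*1000-a-5)<5)&(abs(B[:,1])<.015)
    print(a,np.round(np.median(B[m][:,2])*1000,1),np.round(B[m][:,2].max()*1000,1))
m=(P[:,2]>.1)&(P[:,2]<.2)&(P[:,0]>.3)&(P[:,0]<.62)&(P[:,1]>-.3)&(P[:,1]<0)
Q=P[m];print('short',Q[Q[:,2]>Q[:,2].max()-.01].mean(0))
E
```

```text
-40 73.6 74.5
-30 73.8 75.1
-20 74.1 75.1
-10 73.2 75.1
0 73.9 85.2
10 74.0 85.3
20 74.0 75.2
30 73.7 75.1
40 74.0 75.6
50 68.8 75.0
short [ 0.47105147 -0.14504963  0.16653781]
```

View pics/s3.png

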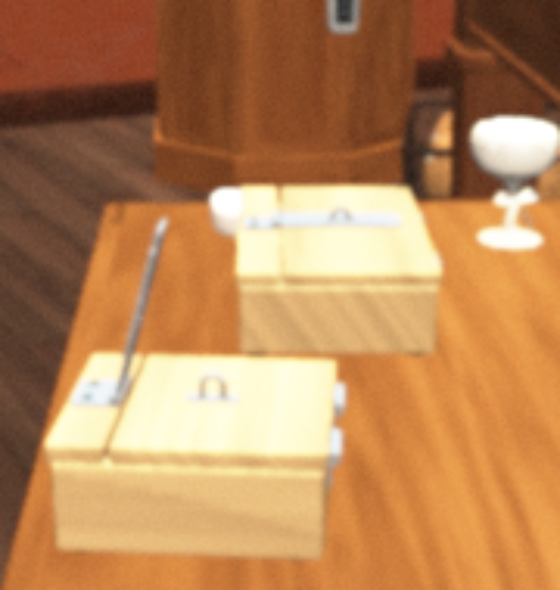

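The long hasp lies flat from (250,222) to (400,220), at an even height of about 74 mm, with the staple standing through it at (341,213). The short hasp's tip (163,222) is where it was, so I hand in.

```bash
python3 -c "
from cell import env
print(env.sign_off())"
```

```text
the job is handed in; nothing more can be done
None
```

The long box's hasp is folded flat on its lid with the staple standing through the slot, the short box's hasp still stands open where it was, and the job is handed in at about 5 s on the robot's clock.

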